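# Press a cap mat home on a tube rack with the bench crank press

### The arm

A 6-joint arm with a two-finger parallel gripper is mounted at the origin on the work surface. World frame = base frame: x ahead of the robot, y to its left, z up, the work surface at z = 0. Lengths are in mm, angles in degrees, forces in N, time in s.
With the tool pointing down it reaches from about 300 to 850 mm from the base axis. Payload 4.2 kg.
Tool frame: the origin (TCP) lies midway between the tips of the shut fingers; the grasp point (between the pads) lies 19 mm behind it; z points along the fingers, y is the line along which they close (so a half turn about z gives the same grasp; the last joint's range is limited). The gripper opens to 91 mm and grips with 3 to 60 N. Pads are 32 mm wide; open, the fingers measure 118 mm over their backs; the gripper's body (76 mm by 178 mm) begins 60 mm behind the grasp point.
Start: joints at [-72.594, 18.312, 89.639, -0, 72.044, -1.146], TCP at [182.952, -545.135, 213.976] pointing down, gripper open.
Joint ranges: [-177.97, 177.97], [-48.28, 115.42], [12.27, 149.76], [-77.06, 257.06], [2.81, 150.46], [-146.56, 146.56]. Speed limits (degrees/s): [147.25, 147.25, 180, 180, 180, 180].

### API

Orientations are given as [roll, pitch, yaw] about the fixed x, y, z axes, in that order (R = Rz(yaw) Ry(pitch) Rx(roll)).
In Python, from workcell import env, cam, workorder, telemetry gives the robot as it stands (env), with the cameras (cam), the job (workorder) and the readings (telemetry).
- The arm moves only by the shell command python3 drive.py FILE [OPENING] [FORCE], which reads ROWS from the file FILE. ROWS is one flat JSON list of numbers that holds 1 to 8 rows one after another, with no inner brackets; each row has 6 numbers: dx, dy, dz in shares of the most that a row can go, 1 being 50 mm, then a rotation vector rx, ry, rz in a scale on which 1.0 is 120 degrees; each row shifts and turns the commanded pose from where the row before left it, along the tool's axes as they then stand; what a row does not reach is not made up. A row lasts 1/10 s, in which the tool goes at most 50 mm and 8.59 degrees, less where a joint would pass 70% of its speed; a pose out of reach is approached as far as the arm can. OPENING is the finger opening in mm, set as the command begins (- or left out keeps the last). The fingers move at their own pace and stop on an object; FORCE is the grip in N (left out, the last holds). Time passes only in rows, so rows that do not move let the fingers close. It prints the time, the measured TCP pose, the force, the opening and the grip force at its end. A shift or turn number past 1, either way, is cut back to 1. Input that does not fit is refused with a message, and nothing moves.
- telemetry.state(): the state, without advancing time (a new reading comes with each control period).
- cam.grab_frame(name): name is "side" or "top" or "wrist"; returns the picture (384x512x3 uint8, blue, green, red); there is no depth.
- cam.camera_model(name): a dict with "fx", "fy", "cx", "cy" (pixels), "T" (4x4, takes a point from camera to world coordinates). Camera axes: x right, y up, looking along -z (the intrinsics and any distortion apply to the point x, -y, -z); pixel columns grow to the right and rows downward; lengths in mm; the calibration is good to about 2 mm. A picture is of the moment at which its call begins: read the wrist's pose just before it. camera_model takes no time and is no camera call; for the wrist camera it gives the pose at the moment of the call.
- workorder.job_done(): hands the job in; it is judged then, once.
The state is a dict: "time_s": time; "qpos": joint angles; "qvel": joint speeds; "effort": joint torques, N m; "ee_pos": TCP position; "ee_rot": TCP orientation; "force": force on the tool from outside, world axes, zero at the start; "torque": the same for the moment, N m; "gripper_width": finger opening in mm; "gripper_force": force on a finger pad.
Only numpy, scipy, OpenCV 4.12 (cv2) and the standard library are available. Lean on these libraries where they do the work, as an engineer would, in place of code of your own. Each camera call takes 0.05 s, during which the arm holds its last target. There are 200 camera calls.

### The job

Push the loaded sled fully home under the platen of the hand press, then take the crank by its black grip and wind it clockwise until the platen has pressed the blue cap mat fully home on the yellow tube rack: feel for the stop, take the crank up to a firm 7 N or so of push at the grip and keep it there for a second, but never lean on it with much more than 9 N or the tubes crack. Then wind the crank back until the platen stands well clear of the cap mat, at least 15 mm, let go and leave everything else on the bench where it is.

Things in the scene. Friction and masses are not known exactly. Their poses are not given: they have to be found in the camera images.
- press: hand press bolted to the bench: white base plate 290 x 176 mm, two steel columns, grey crosshead 180 x 64 mm with its top 198 mm above the bench, crank on top. Origin on the bench under the vertical crank axis; z up; the sled comes out towards its -x side. Fixed.
- crank_axis (a point): point on the vertical crank axis, 250 mm above the bench, fixed to the press. A steel spindle 17 mm thick rises through the crank hub on this axis, its top 275 mm above the bench when the platen is at its highest and sinking with the platen.
- grip: the crank's black grip: an upright plastic barrel 25 mm thick and 68 mm long (from 223 to 291 mm above the bench; origin in its middle, at 257 mm) that spins freely on its pin, 60 mm from the crank axis. Nothing stands within 25 mm of it but the flat crank arm below (top 220 mm above the bench). It keeps its height while the crank turns.
- crank (a joint): turn of the crank, rad, growing clockwise seen from above (at value c the grip lies, seen from the axis, in the press's own -x direction turned clockwise by c); starts anywhere from 2 to 7, ends at 20. Clockwise lowers the platen by 20 mm a turn. Push needed along the circle at the grip: about 1 N running free, 2 to 3 N while the plugs go in, steeply more once the mat has bottomed.
- sled (a joint): travel of the loading sled, m: 0 pulled right out, 0.090 fully home against its stop under the platen. Starts pulled out, at 0. It slides with about 2 N of friction and stays where it is left.
- sled_plate (a point): middle of the outer face of the sled's upright black pull plate (70 mm wide, 12 mm thick, its top edge 73 mm above the bench, this point 9 mm below that edge). Axes as the press's: pushing this face along the press's +x sends the sled home. Above the plate all is free; with the sled home this face is 131 mm from the crank axis.
- platen: aluminium platen 178 x 88 mm with a black rubber face, on the two columns; origin in the middle of its lower face, z up. Once the mat has bottomed, every 19 N under the platen costs 1 N of push at the grip, plus 1 N of friction while turning down (at a standstill friction may add or take up to 1 N); the push then grows by about 1 N for every 2 mm of grip travel.
- platen_face (a point): middle of the platen's lower, pressing face, z up. Starts 113 to 129 mm above the bench.
- rack: yellow rack 86 x 60 x 40 mm full of 24 small tubes, standing loose between the low lips of the sled with its cap mat on; origin at the centre of its underside, z up, x along its length.
- rack_rim (a point): centre of the plane of the tube rims, 44 mm above the rack's underside, z up. It is 78 mm above the bench.
- mat_top (a point): centre of the top face of the blue cap mat (84 x 58 x 4 mm, with 24 plugs standing part-way in the tubes), z up. It starts 5 to 14 mm above the tube rims and goes down another 1 to 6 mm until its plugs bottom; where that is differs from mat to mat: home, it lies anywhere from 4 to 8 mm above the rims, and it stays down.
- tube_rack: white rack 130 x 60 mm with tall amber tubes, 100 mm high; origin under its centre. Leave alone.
- spare_mat: spare blue cap mat lying plugs up, 84 x 58 mm; origin under its centre. Leave alone.
- waste_bin: yellow waste bin with black lid, 100 x 130 x 160 mm; origin under its centre. Leave alone.
- reagent: white bottle with green cap, 68 mm thick, 150 mm high; origin under its centre. Leave alone.
- mouse: white computer mouse; origin under its centre. Leave alone.
- pipette: pipette lying on the green pad, 290 mm long; origin under its middle. Leave alone.
- timer: grey bench timer 62 x 62 x 16 mm; origin under its centre. Leave alone.

How it is judged (in metres and radians):
On the way, in this order (a step that is already met when the one before it is completed fails the run):
1. the sled is pushed fully home (value of joint sled above 0.087 m), for 0.2 s.
2. with the sled home, the platen bears firmly on the cap mat, with 90 to 220 N, while the hand is on the crank grip, for half a second (contact force between platen and rack above 90 N and value of joint sled above 0.087 m and contact force between the fingers and grip above 1 N), for 0.5 s.
At the end, for the whole second after the job is handed in: The sled is home (within 3 mm of its stop), the rack stands upright in it under the platen (within 6 mm), the cap mat is down on the tubes (its top less than 8.5 mm above the rims), the platen stands at least 15 mm above the mat, and the crank is at rest (value of joint sled above 0.087 m and z of mat_top in the frame of rack_rim below 0.0085 m and z of platen_face in the frame of mat_top above 0.015 m and x of rack in the frame of platen between -0.006 and 0.006 m and angle between rack's own z axis and vertical below 0.05 rad and velocity of joint crank between -0.1 and 0.1 rad/s); the robot touches nothing.
It fails at once if the platen presses the rack with more than 220 N (tubes crack) (contact force between platen and rack above 220 N).
It fails at once if another thing on the bench is moved by more than 20 mm (distance of any of tube_rack, spare_mat, waste_bin, reagent, mouse, pipette, timer from where it was at the start of the episode above 0.02 m).
It also fails if it takes over 72 s, if anything falls off the work surface, if the arm or the gripper's body presses on something with over 40 N, if the wrist force passes 120 N, or if a joint passes its speed limit or range.

## Working session

There is one attempt and no reset: what is moved stays moved. The work goes in short steps, Python scripts to look and compute and a shell command to move; the robot and the scene stay as the last step left them, time stands still between calls to the robot, and variables do not carry over. Pictures are saved under pics/ and viewed, at most 10 in all, crops included, and the job is handed in when it is done.

```bash
ls; mkdir -p pics
python3 - <<'E'
from workcell import env, cam, workorder, telemetry
import cv2
for n in("top","side"):
    cv2.imwrite(f"pics/{n}0.png",cam.grab_frame(n)); m=cam.camera_model(n); print(n,{k:(v if k!="T" else v) for k,v in m.items()})
print(telemetry.state())
E
```

```text
drive.py
pics
workcell.py
top {'fx': 445.42854307637884, 'fy': 445.42854307637884, 'cx': 256.5134846330479, 'cy': 193.30088689517723, 'T': array([[-2.69518637e-04,  9.91058354e-01, -1.33428884e-01,
         3.87183423e+02],
       [-9.99832444e-01, -2.70925400e-03, -1.81036913e-02,
        -2.40917297e+01],
       [-1.83033072e-02,  1.33401648e-01,  9.90893026e-01,
         1.50540599e+03],
       [ 0.00000000e+00,  0.00000000e+00,  0.00000000e+00,
         1.00000000e+00]])}
side {'fx': 390.19144141348005, 'fy': 390.19144141348005, 'cx': 259.54002711325626, 'cy': 187.6741365264233, 'T': array([[-6.95902921e-01,  4.99061086e-01, -5.16388573e-01,
        -8.63874150e+01],
       [-7.17887616e-01, -4.64537745e-01,  5.18499811e-01,
         6.27034145e+02],
       [ 1.88810956e-02,  7.31534494e-01,  6.81542947e-01,
         1.05768936e+03],
       [ 0.00000000e+00,  0.00000000e+00,  0.00000000e+00,
         1.00000000e+00]])}
{'time_s': 0.1, 'qpos': array([-7.25954668e+01,  1.83455720e+01,  8.97006799e+01, -1.75363447e-04,
        7.20423548e+01, -1.14637678e+00]), 'qvel': array([ 0.09246563, -0.07457385, -0.20701649, -0.00892576, -0.0736905 ,
        0.00458222]), 'effort': array([ 6.70421668e-04, -4.13333058e+01, -2.32510740e+01,  7.30500603e-02,
        4.21762979e-02, -5.42084069e-05]), 'ee_pos': array([ 182.79342955, -544.6895375 ,  213.21990057]), 'ee_rot': array([-1.79911408e+02, -1.60602600e-03,  1.85509630e+01]), 'force': array([ 0.11106414, -0.62936817, -0.42958479]), 'torque': array([-0.00298335, -0.0228541 ,  0.02874261]), 'gripper_force': 0.0, 'gripper_width': 90.9961411923898}
```

View pics/top0.png

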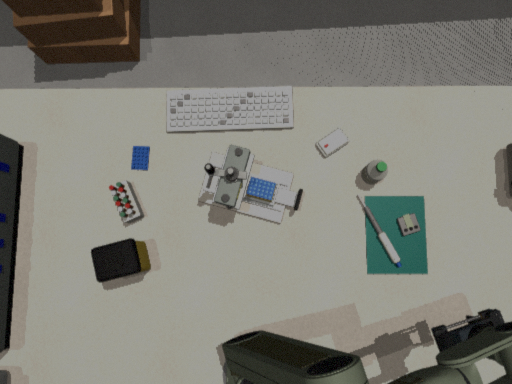

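View pics/side0.png

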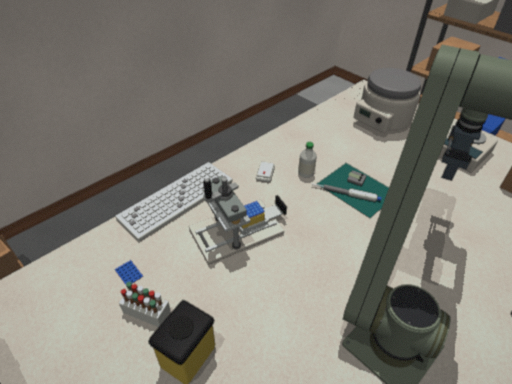

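The top view shows the press at about (230,173) with the sled coming out to the right and its pull plate at (298,199). The grip is at (209,169). The side view shows the grip at (208,187) and the plate at (281,205). I'll enlarge both.

Run:
```python
import cv2,numpy as np
t=cv2.imread("pics/top0.png")[135:235,190:315]; s=cv2.imread("pics/side0.png")[165:265,180:300]
f=lambda a:cv2.resize(a,None,fx=5,fy=5,interpolation=cv2.INTER_CUBIC)
t=cv2.resize(t,(400,320),interpolation=cv2.INTER_CUBIC)
t=cv2.resize(cv2.imread("pics/top0.png")[140:230,195:310],None,fx=6,fy=6,interpolation=cv2.INTER_CUBIC)
cv2.imwrite("pics/tc.png",t)
cv2.imwrite("pics/sc.png",cv2.resize(s,None,fx=6,fy=6,interpolation=cv2.INTER_CUBIC))
```

```text
(no output)
```

View pics/tc.png

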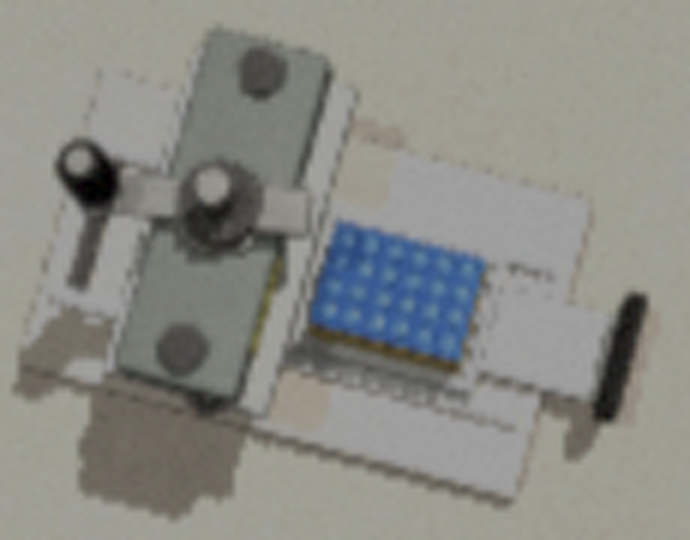

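View pics/sc.png

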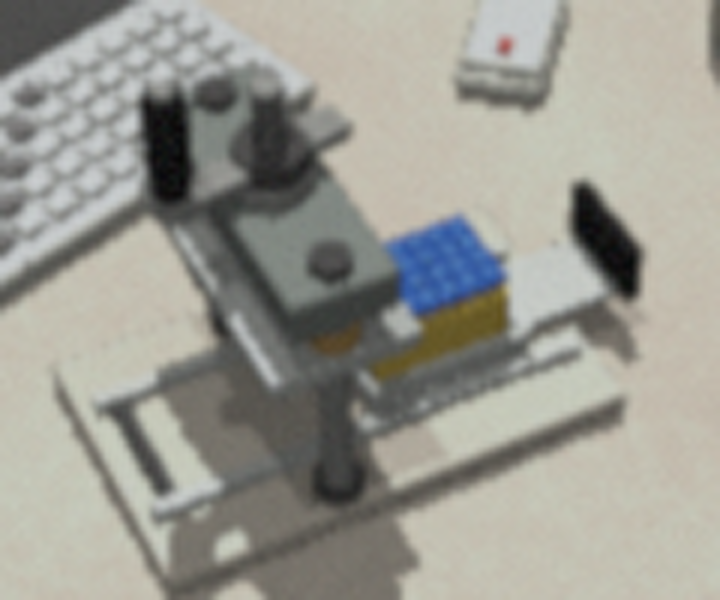

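The crops show the grip top at (80,160) in the top crop and (165,92) in the side crop, and the spindle top at (213,183) and (267,82). The plate's top middle is at (622,355) and (611,217). Next I triangulate these points.

```bash
cat > h.py <<'E'
import numpy as np
from workcell import env, cam, workorder, telemetry
def ray(n,u,v,m=None):
    m=m or cam.camera_model(n); T=m["T"]
    d=T[:3,:3]@np.array([(u-m["cx"])/m["fx"],-(v-m["cy"])/m["fy"],-1]); return T[:3,3],d/np.linalg.norm(d)
def tri(rs):
    A=sum(np.eye(3)-np.outer(d,d) for o,d in rs); b=sum((np.eye(3)-np.outer(d,d))@o for o,d in rs)
    p=np.linalg.solve(A,b); return p,[np.linalg.norm(np.cross(p-o,d)) for o,d in rs]
def atz(r,z): o,d=r; return o+d*(z-o[2])/d[2]
T=lambda u,v:ray("top",195+(u-2.5)/6,140+(v-2.5)/6)
S=lambda u,v:ray("side",180+(u-2.5)/6,165+(v-2.5)/6)
E
python3 - <<'E'
from h import *
np.set_printoptions(precision=1,suppress=True)
for n,a,b,z in(("grip",(80,160),(165,92),291),("gripbot",(97,190),(172,192),225),("spin",(213,183),(267,82),272),("plate",(622,355),(611,217),73)):
    print(n,tri([T(*a),S(*b)]),atz(T(*a),z),atz(S(*b),z))
c=[atz(T(*p),198) for p in((212,27),(332,62),(117,372),(237,405))]
for i,j in((0,2),(1,3),(0,1),(2,3)):
    d=c[j]-c[i];print("edge",np.linalg.norm(d),np.degrees(np.arctan2(d[1],d[0])))
print("cross ctr",sum(c)/4)
c=[atz(S(*p),198) for p in((398,280),(290,308))]
p=[atz(T(*p),73) for p in((637,297),(608,415))];d=p[1]-p[0];print(p,np.linalg.norm(d),np.degrees(np.arctan2(d[1],d[0])))
# base plate long edge z ~12
p=[atz(T(*p),12) for p in((20,365),(512,500))];d=p[1]-p[0];print(p,np.linalg.norm(d),np.degrees(np.arctan2(d[1],d[0])))
E
```

```text
grip (array([626.4, 132.6, 289. ]), [np.float64(1.2333753396987426), np.float64(1.2333753396987996)]) [627.  133.2 291. ] [623.4 133.2 291. ]
gripbot (array([625.6, 133.6, 221.4]), [np.float64(0.14267130126283112), np.float64(0.142671301262661)]) [625.1 133.2 225. ] [622.4 135.6 225. ]
spin (array([620.5,  73.1, 263.3]), [np.float64(0.7846390895726978), np.float64(0.7846390895724226)]) [619.5  72.9 272. ] [612.1  78.7 272. ]
plate (array([ 561.2, -134.2,   68.5]), [np.float64(1.5517658237360308), np.float64(1.5517658237360614)]) [ 561.9 -132.9   73. ] [ 557.  -131.6   73. ]
edge 179.9735377941949 165.3287304556342
edge 178.5187402992067 164.9098186711492
edge 62.95895932656907 -106.83043947260585
edge 61.61580767843265 -105.51978050938838
cross ctr [617.2  72.7 198. ]
[array([ 593.5, -141.4,   73. ]), array([ 529.4, -125. ,   73. ])] 66.10496435583853 165.61169985673988
[array([564.5, 201.6,  12. ]), array([487.9, -75.2,  12. ])] 287.152512202242 -105.46585871295925
```

Careful with the scale: shifts go in shares of 50 mm and turns go in shares of 120 degrees. That gives: -8.07 degrees is -0.0673.

```bash
echo '[0, 0, 0, 0, 0, -0.0673, 0, 0, 0, 0, 0, -0.0673, 0, 0, 0, 0, 0, -0.0673, 0, 0, 0, 0, 0, -0.0673, 0, 0, 0, 0, 0, -0.0673, 0, 0, 0, 0, 0, -0.0673, 0, 0, 0, 0, 0, -0.0673]' > rows.txt && python3 drive.py rows.txt 0 10
echo '[0.56, 0.32, 0, 0, 0, 0, 0.56, 0.32, 0, 0, 0, 0, 0.56, 0.32, 0, 0, 0, 0, 0.56, 0.32, 0, 0, 0, 0, 0.56, 0.32, 0, 0, 0, 0, 0.56, 0.32, 0, 0, 0, 0, 0.56, 0.32, 0, 0, 0, 0, 0.56, 0.32, 0, 0, 0, 0]' > rows.txt && python3 drive.py rows.txt
echo '[0.56, 0.32, 0, 0, 0, 0, 0.56, 0.32, 0, 0, 0, 0, 0.56, 0.32, 0, 0, 0, 0, 0.56, 0.32, 0, 0, 0, 0, 0.56, 0.32, 0, 0, 0, 0, 0.56, 0.32, 0, 0, 0, 0, 0, 0, 0, 0, 0, 0]' > rows.txt && python3 drive.py rows.txt
python3 - <<'E'
from h import *
import cv2
m=cam.camera_model("wrist");print(m)
cv2.imwrite("pics/w1.png",cam.grab_frame("wrist"))
E
```

```text
time_s: 0.8
ee_pos: [182.9, -544.8, 213.4]
ee_rot: [-180.0, -0.1, 75.4]
force: [0.8, -0.2, 0.5]
gripper_width: 38.0
gripper_force: 0.0
time_s: 1.6
ee_pos: [365.0, -360.5, 213.6]
ee_rot: [-180.0, -0.0, 75.0]
force: [0.1, -0.2, -0.4]
gripper_width: 0.8
gripper_force: 0.0
time_s: 2.3
ee_pos: [502.6, -221.7, 213.4]
ee_rot: [180.0, -0.1, 75.3]
force: [-0.4, -0.4, -0.2]
gripper_width: 0.2
gripper_force: 0.0
{'fx': 293.04198010896664, 'fy': 293.04198010896664, 'cx': 256.472624416118, 'cy': 193.3718306055656, 'T': array([[ 9.67044589e-01,  2.47606014e-01,  5.92960799e-02,
         5.20322811e+02],
       [-2.54604755e-01,  9.39450320e-01,  2.29367643e-01,
        -1.57187309e+02],
       [ 1.08708640e-03, -2.36905801e-01,  9.71532017e-01,
         3.83310792e+02],
       [ 0.00000000e+00,  0.00000000e+00,  0.00000000e+00,
         1.00000000e+00]])}
```

View pics/w1.png

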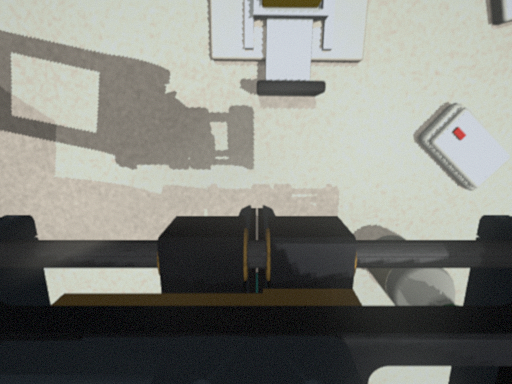

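The wrist view is square to the press. The plate is centred at column 291 with its rows running from 80 to 95, and the base edge is level at row 60.

Run:
```python
from h import *
import cv2
np.set_printoptions(precision=1,suppress=True)
g=cv2.imread("pics/w1.png").astype(int).sum(2)
print(g[74:102,291]); print(g[88,250:335:1])
m=cam.camera_model("wrist"); s=telemetry.state();print(s["ee_pos"],m["T"][:3,3])
for p in((291,81),(291,88),(257,85),(326,85)): print(p,atz(ray("wrist",*p,m),73))
a=[atz(ray("wrist",*p,m),12) for p in((212,60),(365,61))];print(a)
```

```text
[636 633 642 639 614 542 351 224 203 219 218 233 221 238 228 229 221 232
 209 197 202 277 420 550 569 555 536 529]
[388 382 391 381 398 384 314 212 212 216 217 221 228 224 220 223 219 235
 226 230 233 243 233 240 229 231 230 229 234 234 238 235 245 236 224 232
 231 233 237 232 236 228 246 242 237 221 234 237 225 224 236 239 238 220
 221 224 226 217 219 228 231 228 225 212 226 219 232 223 209 213 230 224
 213 198 250 443 608 631 626 621 627 614 603 603 606]
[ 501.1 -223.1  213.3] [ 519.2 -158.3  383.2]
(291, 81) [ 562.5 -129.2   73. ]
(291, 88) [ 561.  -135.7   73. ]
(257, 85) [ 528.8 -124.2   73. ]
(326, 85) [ 595.4 -141.8   73. ]
[array([486.6, -77.2,  12. ]), array([ 660. , -124.2,   12. ])]
```

Scaled: 29 mm is 0.58, 28 mm is 0.56.

```bash
echo '[0.28, 0.18, 0.5, 0, 0, 0, 0.28, 0.18, 0.5, 0, 0, 0, 0.28, 0.18, 0.56, 0, 0, 0, 0.26, 0.18, 0.56, 0, 0, 0, 0, 0, 0.56, 0, 0, 0, 0, 0, 0.58, 0, 0, 0, 0, 0, 0, 0, 0, 0]' > rows.txt && python3 drive.py rows.txt
echo '[0.24, 0, 0, 0, 0, 0, 0.24, 0, 0, 0, 0, 0, 0.24, 0, 0, 0, 0, 0, 0.24, 0, 0, 0, 0, 0, 0.24, 0, 0, 0, 0, 0, 0.24, 0, 0, 0, 0, 0, 0.24, 0, 0, 0, 0, 0, 0.2, 0, 0, 0, 0, 0]' > rows.txt && python3 drive.py rows.txt
echo '[0.12, 0, 0, 0, 0, 0, 0, 0, 0, 0, 0, 0]' > rows.txt && python3 drive.py rows.txt
```

```text
time_s: 3.05
ee_pos: [545.7, -180.2, 47.2]
ee_rot: [-179.5, -0.0, 75.0]
force: [-0.6, 0.7, -0.4]
gripper_width: 0.5
gripper_force: 0.0
time_s: 3.85
ee_pos: [574.1, -88.4, 51.0]
ee_rot: [180.0, 0.0, 75.1]
force: [0.3, -4.2, 1.1]
gripper_width: 0.3
gripper_force: 1.4
time_s: 4.05
ee_pos: [575.0, -82.3, 50.6]
ee_rot: [-179.9, -0.0, 75.1]
force: [-0.2, -0.4, 0.4]
gripper_width: 0.4
gripper_force: 0.0
```

```bash
echo '[0.08, 0, 0, 0, 0, 0, 0.08, 0, 0, 0, 0, 0, 0, 0, 0, 0, 0, 0]' > rows.txt && python3 drive.py rows.txt
for i in 1; do :; done
echo '[0.06, 0, 0, 0, 0, 0, 0, 0, 0, 0, 0, 0]' > rows.txt && python3 drive.py rows.txt
echo '[0.06, 0, 0, 0, 0, 0, 0, 0, 0, 0, 0, 0]' > rows.txt && python3 drive.py rows.txt
```

```text
time_s: 4.35
ee_pos: [577.2, -75.5, 50.7]
ee_rot: [-180.0, -0.0, 75.0]
force: [-0.1, -0.4, 0.2]
gripper_width: 0.3
gripper_force: 0.0
time_s: 4.55
ee_pos: [578.1, -72.9, 50.8]
ee_rot: [-180.0, -0.0, 75.0]
force: [-0.3, -0.9, -0.1]
gripper_width: 0.4
gripper_force: 0.3
time_s: 4.75
ee_pos: [578.9, -70.0, 50.9]
ee_rot: [-180.0, -0.0, 75.0]
force: [0.9, -1.0, -0.1]
gripper_width: 1.1
gripper_force: 0.4
```

Scaled: 3 mm is 0.06.

```bash
echo '[0.06, 0, 0, 0, 0, 0, 0, 0, 0, 0, 0, 0]' > rows.txt && python3 drive.py rows.txt
echo '[0.04, 0, 0, 0, 0, 0, 0, 0, 0, 0, 0, 0]' > rows.txt && python3 drive.py rows.txt
echo '[0.04, 0, 0, 0, 0, 0, 0, 0, 0, 0, 0, 0]' > rows.txt && python3 drive.py rows.txt
echo '[0.04, 0, 0, 0, 0, 0, 0, 0, 0, 0, 0, 0]' > rows.txt && python3 drive.py rows.txt
```

```text
time_s: 4.95
ee_pos: [579.6, -67.6, 50.9]
ee_rot: [-180.0, 0.1, 75.1]
force: [-0.9, -4.0, -0.8]
gripper_width: 0.3
gripper_force: 1.8
time_s: 5.15
ee_pos: [579.6, -67.6, 51.0]
ee_rot: [-180.0, 0.2, 75.1]
force: [-1.7, -10.1, 1.6]
gripper_width: 0.4
gripper_force: 5.1
time_s: 5.35
ee_pos: [579.6, -67.5, 51.0]
ee_rot: [-180.0, 0.4, 75.2]
force: [-4.2, -15.8, 0.8]
gripper_width: 0.5
gripper_force: 8.2
time_s: 5.55
ee_pos: [579.7, -67.5, 51.1]
ee_rot: [-180.0, 0.6, 75.2]
force: [-6.5, -22.4, 1.7]
gripper_width: 0.3
gripper_force: 11.4
```

The sled is hard against its stop (22 N, no further travel). I back off, rise and look at the crank with the wrist camera.

Scaled: -45 mm is -0.9, -40 mm is -0.8.

```bash
echo '[-0.4, 0, 0, 0, 0, 0, -0.4, 0, -0.4, 0, 0, 0, 0, 0, -0.9, 0, 0, 0, 0, 0, -0.9, 0, 0, 0, 0, 0, -0.9, 0, 0, 0, 0, 0, -0.9, 0, 0, 0, 0, 0, -0.9, 0, 0, 0, 0, 0, -0.8, 0, 0, 0]' > rows.txt && python3 drive.py rows.txt 50 8
echo '[0.6, 0, 0, 0, 0, 0, 0.6, 0, 0, 0, 0, 0, 0.6, 0, 0, 0, 0, 0, 0, 0, 0, 0, 0, 0, 0, 0, 0, 0, 0, 0]' > rows.txt && python3 drive.py rows.txt
python3 - <<'E'
from h import *
import cv2,pickle
m=cam.camera_model("wrist");cv2.imwrite("pics/w2.png",cam.grab_frame("wrist"));pickle.dump(m,open("m2","wb"))
E
echo '[0.5, 0, 0, 0, 0, 0, 0.5, 0, 0, 0, 0, 0, 0, 0, 0, 0, 0, 0, 0, 0, 0, 0, 0, 0]' > rows.txt && python3 drive.py rows.txt
python3 - <<'E'
from h import *
import cv2,pickle
m=cam.camera_model("wrist");b=cam.grab_frame("wrist");pickle.dump(m,open("m3","wb"));cv2.imwrite("pics/w3.png",b)
cv2.imwrite("pics/w23.png",np.vstack([cv2.imread("pics/w2.png")[:290],b[:290]]))
E
```

```text
time_s: 6.35
ee_pos: [571.2, -99.3, 338.9]
ee_rot: [179.8, -0.1, 75.1]
force: [1.0, -0.2, 0.1]
gripper_width: 49.8
gripper_force: 0.0
time_s: 6.85
ee_pos: [594.2, -12.4, 335.9]
ee_rot: [180.0, -0.0, 75.1]
force: [0.4, -0.9, -0.4]
gripper_width: 49.7
gripper_force: 0.0
time_s: 7.3
ee_pos: [606.9, 34.3, 335.9]
ee_rot: [-180.0, 0.0, 75.0]
force: [-0.4, -0.2, 0.7]
gripper_width: 50.4
gripper_force: 0.0
```

View pics/w23.png

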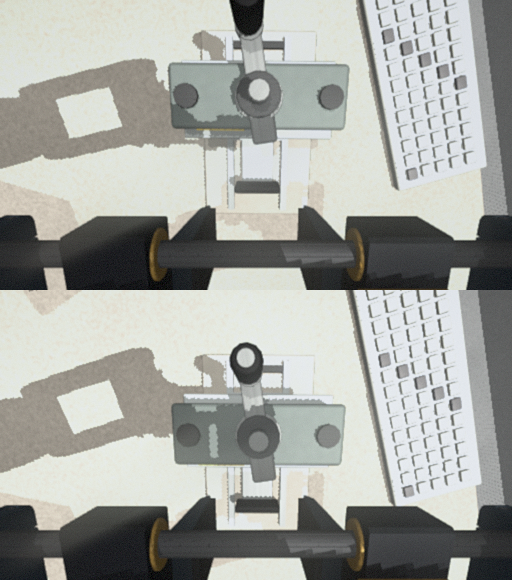

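In the upper frame (w2) the spindle top is at (259,90) and the bolts at (186,96) and (331,97). In the lower frame (w3) the grip top is at (247,67), the spindle at (259,150) and the bolts at (187,145) and (327,146).

Run:
```python
from h import *
import pickle
np.set_printoptions(precision=1,suppress=True)
m2,m3=[pickle.load(open(f,"rb")) for f in("m2","m3")]
print("spin",tri([ray("wrist",259,90,m2),ray("wrist",259,150,m3)]))
for a,b in(((186,96),(187,145)),((331,97),(327,146))):print("bolt",tri([ray("wrist",*a,m2),ray("wrist",*b,m3)]))
print("grip z291",atz(ray("wrist",246,68,m3),291),"with top cam",tri([ray("wrist",246,68,m3),T(80,160),S(165,92)]))
print("spin z272",atz(ray("wrist",259,90,m2),272),atz(ray("wrist",259,150,m3),272))
print(telemetry.state()["ee_pos"])
```

```text
spin (array([621.1,  75.7, 255.4]), [np.float64(0.22451433329822187), np.float64(0.2245143332985196)])
bolt (array([550.4,  94.4, 199. ]), [np.float64(0.6671804889487597), np.float64(0.6671804889488483)])
bolt (array([689.5,  56.3, 201.3]), [np.float64(0.431824782892251), np.float64(0.4318247828925667)])
grip z291 [627.5 135.  291. ] with top cam (array([626.6, 133.5, 289.5]), [np.float64(1.9146201172541892), np.float64(0.6184020182598947), np.float64(2.141962016669023)])
spin z272 [620.3  74.2 272. ] [621.5  77.2 272. ]
[606.9  34.  336. ]
```

Scaled: 30 mm is 0.6, 26 mm is 0.52.

```bash
echo '[0.5, -0.04, 0, 0, 0, 0, 0.5, -0.04, 0, 0, 0, 0, 0.52, -0.04, 0, 0, 0, 0, 0.52, -0.02, 0, 0, 0, 0, 0, 0, 0.6, 0, 0, 0, 0, 0, 0.6, 0, 0, 0, 0, 0, 0.6, 0, 0, 0, 0, 0, 0, 0, 0, 0]' > rows.txt && python3 drive.py rows.txt
echo '[0, 0, 0, 0, 0, 0, 0, 0, 0, 0, 0, 0, 0, 0, 0, 0, 0, 0, 0, 0, 0, 0, 0, 0]' > rows.txt && python3 drive.py rows.txt 0 20
python3 - <<'E'
from h import *
s=telemetry.state(); d=s["ee_pos"][:2]-[619.5,74.5]; print(d,np.hypot(*d),75-np.degrees(np.arctan2(d[1],d[0])))
f=lambda t:60*np.array([np.cos(np.radians(t)),np.sin(np.radians(t))])
print("-8->10",f(10)-f(-8))
print(";".join("%.1f %.1f 0 0 0 0 (%d)\n"%(*(f(t+20)-f(t)),t+20) for t in range(10,370,20)))
E
```

```text
time_s: 8.15
ee_pos: [624.2, 133.6, 241.5]
ee_rot: [-179.5, 0.3, 75.0]
force: [-0.1, -0.0, 0.6]
gripper_width: 50.3
gripper_force: 0.0
time_s: 8.55
ee_pos: [627.3, 135.4, 247.8]
ee_rot: [179.8, -0.1, 75.0]
force: [-0.2, 0.9, 3.9]
gripper_width: 24.7
gripper_force: 20.0
[ 7.7966581 60.9137415] 61.410681329708616 -7.706082073143662
-8->10 [-0.32761894 18.76927672]
-7.1 19.6 0 0 0 0 (30)
;-13.4 16.0 0 0 0 0 (50)
;-18.0 10.4 0 0 0 0 (70)
;-20.5 3.6 0 0 0 0 (90)
;-20.5 -3.6 0 0 0 0 (110)
;-18.0 -10.4 0 0 0 0 (130)
;-13.4 -16.0 0 0 0 0 (150)
;-7.1 -19.6 0 0 0 0 (170)
;0.0 -20.8 0 0 0 0 (190)
;7.1 -19.6 0 0 0 0 (210)
;13.4 -16.0 0 0 0 0 (230)
;18.0 -10.4 0 0 0 0 (250)
;20.5 -3.6 0 0 0 0 (270)
;20.5 3.6 0 0 0 0 (290)
;18.0 10.4 0 0 0 0 (310)
;13.4 16.0 0 0 0 0 (330)
;7.1 19.6 0 0 0 0 (350)
;0.0 20.8 0 0 0 0 (370)
```

Scaled: -20.5 mm is -0.41, 19.6 mm is 0.392.

```bash
echo '[-0.006, 0.376, 0, 0, 0, 0, -0.142, 0.392, 0, 0, 0, 0, -0.268, 0.32, 0, 0, 0, 0, -0.36, 0.208, 0, 0, 0, 0, -0.41, 0.072, 0, 0, 0, 0, 0, 0, 0, 0, 0, 0]' > rows.txt && python3 drive.py rows.txt
echo '[-0.41, -0.072, 0, 0, 0, 0, -0.36, -0.208, 0, 0, 0, 0, -0.268, -0.32, 0, 0, 0, 0, -0.142, -0.392, 0, 0, 0, 0, 0, -0.416, 0, 0, 0, 0, 0, 0, 0, 0, 0, 0]' > rows.txt && python3 drive.py rows.txt
```

```text
time_s: 9.15
ee_pos: [676.7, 57.7, 247.8]
ee_rot: [180.0, 0.1, 74.9]
force: [-1.9, -0.6, 3.9]
gripper_width: 24.6
gripper_force: 20.0
time_s: 9.75
ee_pos: [592.4, 22.3, 247.7]
ee_rot: [180.0, -0.1, 75.1]
force: [-1.1, 1.6, 4.3]
gripper_width: 24.5
gripper_force: 20.0
```

Scaled: 20.5 mm is 0.41, -19.6 mm is -0.392.

```bash
echo '[0.142, -0.392, 0, 0, 0, 0, 0.268, -0.32, 0, 0, 0, 0, 0.36, -0.208, 0, 0, 0, 0, 0.41, -0.072, 0, 0, 0, 0, 0, 0, 0, 0, 0, 0]' > rows.txt && python3 drive.py rows.txt
echo '[0.41, 0.072, 0, 0, 0, 0, 0.36, 0.208, 0, 0, 0, 0, 0.268, 0.32, 0, 0, 0, 0, 0.142, 0.392, 0, 0, 0, 0, 0, 0.416, 0, 0, 0, 0, 0, 0, 0, 0, 0, 0]' > rows.txt && python3 drive.py rows.txt
python3 - <<'E'
import numpy as np
from scipy.optimize import least_squares
from h import env, cam, workorder, telemetry
e=telemetry.state()["ee_pos"]; print(e)
P=np.array([(627.3,135.4),(676.7,57.7),(592.4,22.3),e[:2]])
r=least_squares(lambda c:np.hypot(*(P-c[:2]).T)-60,[619,74]);print(r.x,r.fun)
for p in P: print((75-np.degrees(np.arctan2(*(p-r.x)[::-1])))%360)
E
```

```text
time_s: 10.25
ee_pos: [562.2, 93.6, 247.7]
ee_rot: [179.9, -0.2, 75.2]
force: [-1.6, 1.6, 7.0]
gripper_width: 24.8
gripper_force: 20.0
time_s: 10.85
ee_pos: [648.5, 128.5, 247.7]
ee_rot: [179.6, 0.0, 75.0]
force: [0.5, -1.2, 7.7]
gripper_width: 24.7
gripper_force: 20.0
[648.48022944 128.49043791 247.70845537]
[619.51979058  75.89022663] [0.01620436 0.00383899 0.06159697 0.04572629]
352.44850931604583
92.64696100510984
191.84207960090748
13.836146127632468
```

Scaled: -20.5 mm is -0.41, 19.6 mm is 0.392.

```bash
echo '[-0.142, 0.392, -0.008, 0, 0, 0, -0.268, 0.32, -0.008, 0, 0, 0, -0.36, 0.208, -0.008, 0, 0, 0, -0.41, 0.072, -0.008, 0, 0, 0, -0.41, -0.072, 0, 0, 0, 0, -0.36, -0.208, 0, 0, 0, 0, 0, 0, 0, 0, 0, 0]' > rows.txt && python3 drive.py rows.txt
echo '[-0.268, -0.32, 0, 0, 0, 0, -0.142, -0.392, 0, 0, 0, 0, 0, -0.416, 0, 0, 0, 0, 0, 0, 0, 0, 0, 0]' > rows.txt && python3 drive.py rows.txt
cat > t.py <<'E'
from h import *
C=np.array([619.52,75.89])
def rep():
    s=telemetry.state(); d=s["ee_pos"][:2]-C; th=(75-np.degrees(np.arctan2(d[1],d[0])))%360
    a=np.radians(75-th); tan=np.array([np.sin(a),-np.cos(a)]); F=s["force"]
    print("t %.2f th %.1f r %.2f push %.2f rad %.2f fz %.1f"%(s["time_s"],th,np.hypot(*d),-F[:2]@tan,F[:2]@[np.cos(a),np.sin(a)],F[2]))
    return th
if __name__=="__main__":
    import sys
    th=rep()
    if len(sys.argv)>1:
        st=float(sys.argv[1])
        f=lambda t:60*np.array([np.cos(np.radians(t)),np.sin(np.radians(t))])
        for i in range(int(sys.argv[2])): print("%.1f %.1f (%.0f)"%(*(f(th+st)-f(th)),th+st),end="; "); th+=st
E
python3 t.py 10 12
```

```text
time_s: 11.55
ee_pos: [651.5, 25.1, 247.8]
ee_rot: [-179.8, 0.0, 74.9]
force: [-3.6, 2.4, 1.8]
gripper_width: 24.7
gripper_force: 20.0
time_s: 11.95
ee_pos: [592.4, 22.3, 247.8]
ee_rot: [-180.0, -0.1, 75.1]
force: [0.6, 2.7, 0.8]
gripper_width: 24.5
gripper_force: 20.0
t 11.95 th 191.9 r 60.04 push -0.72 rad -2.66 fz 0.8
3.0 -10.0 (202); 4.7 -9.3 (212); 6.3 -8.4 (222); 7.6 -7.2 (232); 8.8 -5.7 (242); 9.6 -4.1 (252); 10.2 -2.4 (262); 10.4 -0.6 (272); 10.4 1.2 (282); 10.0 3.0 (292); 9.3 4.7 (302); 8.4 6.3 (312);
```

Scaled: -10 mm is -0.2, 9.6 mm is 0.192.

```bash
echo '[0.06, -0.2, 0, 0, 0, 0, 0.094, -0.186, 0, 0, 0, 0, 0.126, -0.168, 0, 0, 0, 0, 0.152, -0.144, 0, 0, 0, 0, 0.176, -0.114, 0, 0, 0, 0, 0.192, -0.082, 0, 0, 0, 0]' > rows.txt && python3 drive.py rows.txt >/dev/null; python3 t.py
echo '[0.204, -0.048, 0, 0, 0, 0, 0.208, -0.012, 0, 0, 0, 0, 0.208, 0.024, 0, 0, 0, 0]' > rows.txt && python3 drive.py rows.txt>/dev/null; python3 t.py 
echo '[0.2, 0.06, 0, 0, 0, 0, 0.186, 0.094, 0, 0, 0, 0]' > rows.txt && python3 drive.py rows.txt>/dev/null; python3 t.py 5 14
```

```text
t 12.55 th 252.0 r 60.04 push 0.13 rad 4.00 fz 4.6
t 12.85 th 283.1 r 60.08 push 0.94 rad 2.77 fz 4.3
t 13.05 th 303.7 r 60.03 push 1.54 rad 3.24 fz 5.5
4.2 3.1 (309); 3.9 3.4 (314); 3.6 3.8 (319); 3.3 4.1 (324); 2.9 4.4 (329); 2.5 4.6 (334); 2.1 4.8 (339); 1.7 5.0 (344); 1.2 5.1 (349); 0.8 5.2 (354); 0.3 5.2 (359); -0.1 5.2 (364); -0.6 5.2 (369); -1.0 5.1 (374);
```

Scaled: 4.2 mm is 0.084, 3.9 mm is 0.078.

```bash
echo '[0.084, 0.062, 0, 0, 0, 0, 0.078, 0.068, 0, 0, 0, 0, 0.072, 0.076, 0, 0, 0, 0]' > rows.txt && python3 drive.py rows.txt>/dev/null; python3 t.py
echo '[0.066, 0.082, 0, 0, 0, 0, 0.058, 0.088, 0, 0, 0, 0]' > rows.txt && python3 drive.py rows.txt>/dev/null; python3 t.py
echo '[0.05, 0.092, 0, 0, 0, 0, 0.042, 0.096, 0, 0, 0, 0]' > rows.txt && python3 drive.py rows.txt>/dev/null; python3 t.py 5 14
```

```text
t 13.35 th 319.2 r 60.01 push 1.47 rad 4.42 fz 6.1
t 13.55 th 329.1 r 59.98 push 2.38 rad 3.68 fz 4.8
t 13.75 th 339.4 r 60.01 push 1.78 rad 4.16 fz 4.7
1.6 5.0 (344); 1.2 5.1 (349); 0.7 5.2 (354); 0.3 5.2 (359); -0.2 5.2 (364); -0.6 5.2 (369); -1.1 5.1 (374); -1.5 5.0 (379); -2.0 4.9 (384); -2.4 4.7 (389); -2.8 4.4 (394); -3.1 4.2 (399); -3.5 3.9 (404); -3.8 3.6 (409);
```

Scaled: 5 mm is 0.1, 1.6 mm is 0.032.

```bash
echo '[0.032, 0.1, 0, 0, 0, 0]' > rows.txt && python3 drive.py rows.txt>/dev/null; python3 t.py
echo '[0.024, 0.102, 0, 0, 0, 0]' > rows.txt && python3 drive.py rows.txt>/dev/null; python3 t.py
echo '[0.014, 0.104, 0, 0, 0, 0]' > rows.txt && python3 drive.py rows.txt>/dev/null; python3 t.py
```

```text
t 13.85 th 344.6 r 59.97 push 1.91 rad 4.73 fz 4.4
t 13.95 th 349.7 r 59.97 push 2.29 rad 4.90 fz 5.6
t 14.05 th 354.3 r 59.96 push 3.49 rad 4.30 fz 5.2
```

Scaled: 2.6 mm is 0.052, 0.1 mm is 0.002.

```bash
echo '[0.002, 0.052, 0, 0, 0, 0, 0.002, 0.052, 0, 0, 0, 0]' > rows.txt && python3 drive.py rows.txt>/dev/null; python3 t.py 3 10
```

```text
t 14.25 th 358.6 r 59.95 push 5.49 rad 5.58 fz 4.9
-0.0 3.1 (362); -0.2 3.1 (365); -0.3 3.1 (368); -0.5 3.1 (371); -0.7 3.1 (374); -0.8 3.0 (377); -1.0 3.0 (380); -1.1 2.9 (383); -1.3 2.9 (386); -1.4 2.8 (389);
```

Scaled: 1.5 mm is 0.03.

```bash
echo '[0, 0.03, 0, 0, 0, 0, 0, 0, 0, 0, 0, 0]' > rows.txt && python3 drive.py rows.txt>/dev/null; python3 t.py
echo '[-0.002, 0.03, 0, 0, 0, 0, 0, 0, 0, 0, 0, 0]' > rows.txt && python3 drive.py rows.txt>/dev/null; python3 t.py
```

```text
t 14.45 th 0.1 r 59.96 push 5.66 rad 4.73 fz 6.0
t 14.65 th 1.2 r 59.96 push 6.68 rad 5.60 fz 6.2
```

Scaled: 1.5 mm is 0.03, -0.1 mm is -0.002.

```bash
echo '[-0.002, 0.03, 0, 0, 0, 0, 0, 0, 0, 0, 0, 0, 0, 0, 0, 0, 0, 0]' > rows.txt && python3 drive.py rows.txt>/dev/null; python3 t.py
echo '[0, 0.006, 0, 0, 0, 0, 0, 0, 0, 0, 0, 0, 0, 0, 0, 0, 0, 0, 0, 0, 0, 0, 0, 0, 0, 0, 0, 0, 0, 0]' > rows.txt && python3 drive.py rows.txt>/dev/null; python3 t.py
```

```text
t 14.95 th 2.4 r 59.93 push 6.43 rad 4.97 fz 6.1
t 15.45 th 2.5 r 59.95 push 6.92 rad 4.89 fz 5.6
```

Scaled: 1 mm is 0.02, -0.1 mm is -0.002.

```bash
echo '[-0.002, 0.02, 0, 0, 0, 0, 0, 0, 0, 0, 0, 0, 0, 0, 0, 0, 0, 0]' > rows.txt && python3 drive.py rows.txt>/dev/null; python3 t.py
echo '[0, 0, 0, 0, 0, 0, 0, 0, 0, 0, 0, 0, 0, 0, 0, 0, 0, 0, 0, 0, 0, 0, 0, 0]' > rows.txt && python3 drive.py rows.txt>/dev/null; python3 t.py
echo '[0, 0, 0, 0, 0, 0, 0, 0, 0, 0, 0, 0, 0, 0, 0, 0, 0, 0, 0, 0, 0, 0, 0, 0, 0, 0, 0, 0, 0, 0]' > rows.txt && python3 drive.py rows.txt>/dev/null; python3 t.py -20 18
```

```text
t 15.75 th 3.4 r 59.95 push 8.04 rad 4.24 fz 6.2
t 16.15 th 3.4 r 59.95 push 7.38 rad 4.32 fz 6.0
t 16.65 th 3.4 r 59.95 push 7.76 rad 4.74 fz 5.8
-2.4 -20.7 (-17); -9.3 -18.6 (-37); -15.1 -14.3 (-57); -19.1 -8.3 (-77); -20.8 -1.2 (-97); -20.0 5.9 (-117); -16.7 12.4 (-137); -11.5 17.4 (-157); -4.8 20.3 (-177); 2.4 20.7 (-197); 9.3 18.6 (-217); 15.1 14.3 (-237); 19.1 8.3 (-257); 20.8 1.2 (-277); 20.0 -5.9 (-297); 16.7 -12.4 (-317); 11.5 -17.4 (-337); 4.8 -20.3 (-357);
```

Held at about 7.7 N for over a second. Now I wind back roughly 400°.

Scaled: -20.8 mm is -0.416, -20 mm is -0.4.

```bash
echo '[-0.02, -0.208, 0, 0, 0, 0, -0.028, -0.206, 0, 0, 0, 0, -0.186, -0.372, 0, 0, 0, 0, -0.302, -0.286, 0, 0, 0, 0, -0.382, -0.166, 0, 0, 0, 0, -0.416, -0.024, 0, 0, 0, 0, -0.4, 0.118, 0, 0, 0, 0, -0.334, 0.248, 0, 0, 0, 0]' > rows.txt && python3 drive.py rows.txt; python3 t.py
echo '[-0.23, 0.348, 0, 0, 0, 0, -0.096, 0.406, 0, 0, 0, 0, 0.048, 0.414, 0, 0, 0, 0, 0.186, 0.372, 0, 0, 0, 0, 0.302, 0.286, 0, 0, 0, 0, 0.382, 0.166, 0, 0, 0, 0, 0.416, 0.024, 0, 0, 0, 0, 0.4, -0.118, 0, 0, 0, 0]' > rows.txt && python3 drive.py rows.txt; python3 t.py
echo '[0.334, -0.248, 0, 0, 0, 0, 0.23, -0.348, 0, 0, 0, 0, 0.096, -0.406, 0, 0, 0, 0, -0.048, -0.414, 0, 0, 0, 0, -0.186, -0.372, 0, 0, 0, 0, 0, 0, 0, 0, 0, 0, 0, 0, 0, 0, 0, 0]' > rows.txt && python3 drive.py rows.txt; python3 t.py
```

```text
time_s: 17.45
ee_pos: [570.0, 41.7, 247.8]
ee_rot: [179.9, -0.1, 75.1]
force: [5.4, 5.9, -1.2]
gripper_width: 24.6
gripper_force: 20.0
t 17.45 th 220.4 r 60.21 push -1.77 rad -7.73 fz -1.2
time_s: 18.25
ee_pos: [679.0, 84.8, 247.6]
ee_rot: [-179.9, 0.2, 75.0]
force: [-7.7, -3.4, 8.4]
gripper_width: 24.8
gripper_force: 20.0
t 18.25 th 66.5 r 60.11 push -2.22 rad -8.09 fz 8.4
time_s: 18.95
ee_pos: [597.7, 131.7, 247.8]
ee_rot: [-179.9, -0.3, 75.1]
force: [-3.3, 7.7, 4.6]
gripper_width: 24.3
gripper_force: 20.0
t 18.95 th 323.6 r 59.96 push 0.28 rad 8.42 fz 4.6
```

Scaled: 2.2 mm is 0.044, -1.6 mm is -0.032.

```bash
echo '[0.044, -0.032, 0, 0, 0, 0, 0, 0, 0, 0, 0, 0]' > rows.txt && python3 drive.py rows.txt; python3 t.py
echo '[0, 0, 0, 0, 0, 0, 0, 0, 0, 0, 0, 0, 0, 0, 0, 0, 0, 0, 0, 0, 0, 0, 0, 0]' > rows.txt && python3 drive.py rows.txt 50 8
echo '[0, 0, -0.2, 0, 0, 0, 0, 0, -0.6, 0, 0, 0, 0, 0, -0.6, 0, 0, 0, 0, 0, -0.6, 0, 0, 0, -0.6, 0, 0, 0, 0, 0, -0.8, 0, 0, 0, 0, 0, -0.8, 0, 0, 0, 0, 0, 0, 0, 0, 0, 0, 0]' > rows.txt && python3 drive.py rows.txt
python3 - <<'E'
from h import *
import cv2
cv2.imwrite("pics/w4.png",cam.grab_frame("wrist"));s=cv2.resize(cam.grab_frame("side")[165:265,180:300],None,fx=4,fy=4)
cv2.imwrite("pics/f.png",np.hstack([cv2.imread("pics/w4.png")[:384,110:420],s[:384]]))
E
```

```text
time_s: 19.15
ee_pos: [598.1, 131.9, 247.8]
ee_rot: [179.9, -0.1, 75.1]
force: [-1.1, 2.7, 3.9]
gripper_width: 25.0
gripper_force: 20.0
t 19.15 th 324.1 r 59.99 push 0.05 rad 2.92 fz 3.9
time_s: 19.55
ee_pos: [597.4, 130.8, 246.9]
ee_rot: [-180.0, 0.0, 75.0]
force: [0.1, -1.3, 0.2]
gripper_width: 49.3
gripper_force: 0.0
time_s: 20.35
ee_pos: [568.0, 21.1, 349.0]
ee_rot: [179.9, 0.1, 74.8]
force: [-0.1, -0.5, 0.4]
gripper_width: 50.0
gripper_force: 0.0
```

View pics/f.png

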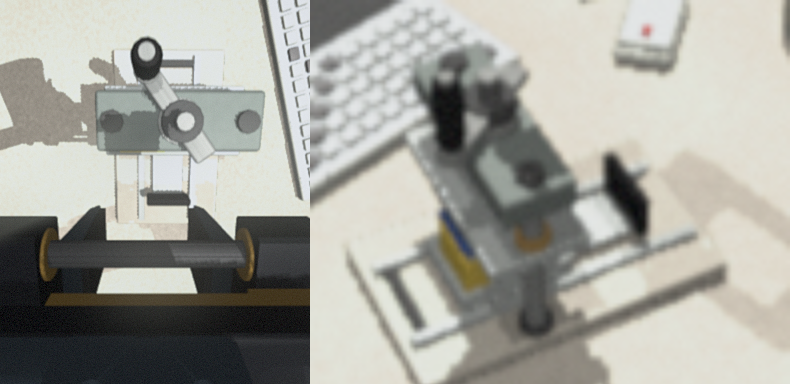

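The wrist view (left) shows the grip free and the gripper clear of it. The side view (right) shows the plate home and the rack partly visible under the platen at about (460,260). I'll check where the rack should project if it is centred.

Run:
```python
from h import *
m=cam.camera_model("side");Ti=np.linalg.inv(m["T"]);u=np.array([np.cos(np.radians(75)),np.sin(np.radians(75))]);v=np.array([-u[1],u[0]])
for x,y,z in((43,30,84),(43,30,34),(-43,30,34),(-43,30,84),(43,-30,84),(43,30,74)):
    p=Ti@[*(np.array([619.5,75.9])+x*u+y*v),z,1]
    U=m["cx"]-m["fx"]*p[0]/p[2];V=m["cy"]+m["fy"]*p[1]/p[2]
    print((x,y,z),"in composite",310+(U-180)*4,(V-165)*4)
print(telemetry.state()["time_s"])
```

```text
(43, 30, 84) in composite 461.07631756836656 256.39069259614894
(43, 30, 34) in composite 464.29010002064865 295.56363466605
(-43, 30, 34) in composite 555.3293401227031 258.85821486169107
(-43, 30, 84) in composite 554.5599590816674 219.67472160031048
(43, -30, 84) in composite 431.3117889207582 208.78964784789991
(43, 30, 74) in composite 461.7327005696279 264.39137517683093
20.45
```

Run:
```python
from h import *
import cv2
im=np.mean([cam.grab_frame("side") for _ in range(6)],0).astype(np.uint8)
cv2.imwrite("pics/z.png",cv2.resize(im[205:255,200:260],None,fx=12,fy=12,interpolation=cv2.INTER_CUBIC))
```

```text
(no output)
```

View pics/z.png

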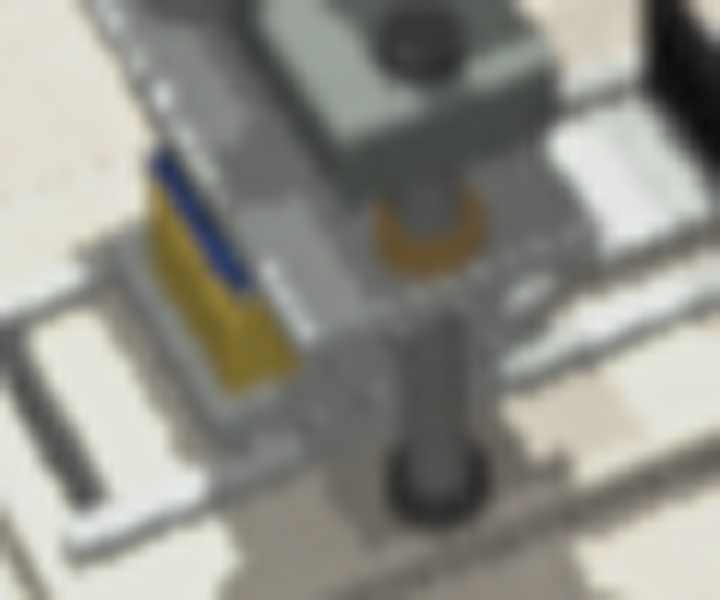

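Run:
```python
from h import *
m=cam.camera_model("side");Ti=np.linalg.inv(m["T"]);u=np.array([np.cos(np.radians(75)),np.sin(np.radians(75))]);v=np.array([-u[1],u[0]])
def pr(x,y,z):
    p=Ti@[*(np.array([619.5,75.9])+x*u+y*v),z,1]
    U=m["cx"]-m["fx"]*p[0]/p[2];V=m["cy"]+m["fy"]*p[1]/p[2]
    return np.round([(U-200)*12+6,(V-205)*12+6]),np.round([310+(U-180)*4,(V-165)*4])
for n,q in dict(platenc=(44,89,108),platenc2=(-44,89,108),platenfar=(44,-89,108),cross1=(32,90,198),cross2=(-32,90,198),plate1=(-131,35,73),plate2=(-131,-35,73),plate1in=(-119,35,73),mat_far=(42,-29,86),mat_near=(42,29,86),matl=(42,29,82),rackbot=(43,30,34),rackfarbot=(43,-30,34),col=(0,72,12)).items(): print(n,*pr(*q))
```

```text
platenc [305. 387.] [490. 287.]
platenc2 [602. 267.] [589. 247.]
platenfar [ 37. -38.] [400. 145.]
cross1 [336. 139.] [500. 204.]
cross2 [563.  52.] [576. 175.]
plate1 [781. 115.] [648. 196.]
plate2 [664. -37.] [609. 146.]
plate1in [744. 130.] [636. 201.]
mat_far [134. 149.] [433. 208.]
mat_near [221. 287.] [462. 254.]
matl [221. 296.] [462. 257.]
rackbot [229. 413.] [464. 296.]
rackfarbot [142. 270.] [435. 248.]
col [435. 509.] [533. 328.]
```

Run:
```python
import cv2
im=cv2.imread("pics/f.png")
cv2.imwrite("pics/p.png",cv2.resize(im[:384,310:],(720,576),interpolation=cv2.INTER_CUBIC))
```

```text
(no output)
```

View pics/p.png

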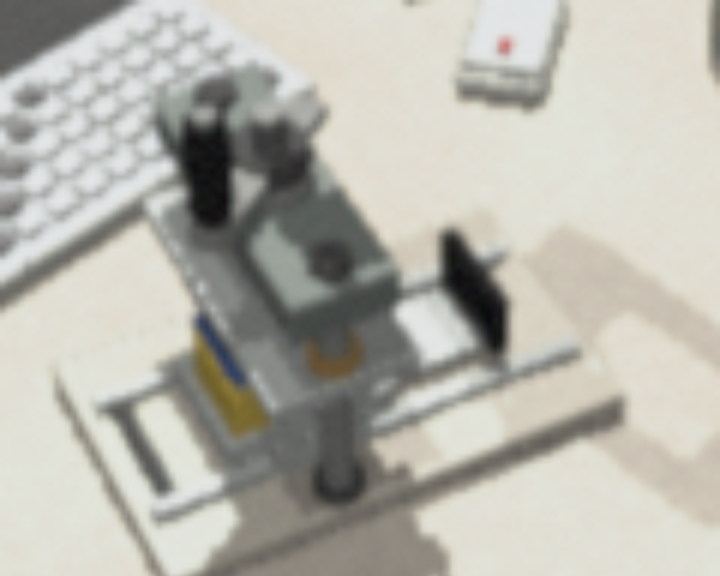

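Run:
```python
from h import *
import cv2
u=np.array([np.cos(np.radians(75)),np.sin(np.radians(75))]);v=np.array([-u[1],u[0]]);C=np.array([619.5,75.9])
P=[T(335,222),T(485,260),T(312,330),T(462,364)]
for z in (84,88,92):
    q=np.mean([atz(r,z)[:2] for r in P],0)-C; print(z,q@u+90,q@v)
q=np.mean([atz(T(*p),73)[:2] for p in((637,297),(608,415))],0)-C;print("plate mid +215",q@u+215,q@v)
```

```text
84 -2.044981383757161 1.7559070224775972
88 -2.2269633586631272 2.309626119401049
92 -2.4089453335690933 2.863345216324497
plate mid +215 -2.0149921374371615 1.9390120789254581
```

Measured against the sled plate, the rack lies centred to within 1 mm, and the plate is home. Handing in.

```bash
python3 -c "
from workcell import env, cam, workorder, telemetry
print(workorder.job_done())"
```

```text
the job is handed in; nothing more can be done
None
```

I pushed the sled home, pressed the cap mat to its stop and held it there at about 7.7 N of push for over a second, then wound the platen back about 22 mm, let go and handed the job in at about 21 s; no verdict was returned.

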